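# Take the pressure off the cold laminator

### The job

The mounting work is done, so take the pressure off the cold laminator's rollers: unwind both T-handled pressure screws on its top beam anticlockwise (seen from above), each all the way until it rests against its end stop. Feel for the stops and do not wrench the handles hard against them, and leave the other things on the machine and the bench where they are.

Things in the scene. Friction and masses are not known exactly. Their poses are not given: they have to be found in the camera images.
- laminator: cold roll laminator, fixed: grey base 200 x 440, two rollers along its y, dark steel top beam 70 (x) x 440 (y), upper face 144 above the table; feed trays to 210 front and back, 58 high; a crank on its -y side reaches y = -308, below 105. Origin under its centre on the table; x away from the robot, y to the left. Pressure screws stand on the beam at y = +165 and -165
- left_handle: T-handle of the left (+y) pressure screw; origin on its upright axis at the bar's centre line, 190 above the table. Steel cross bar, diameter 14, along its x, end caps of 18, tips 56 from the axis (arms alike); hub radius 12, to 13 above and 31 below the bar's centre, with a lug out to 19 at 19 to 31 below. Starts 2 to 4.4 rad from its stop, differently each time; stiff (0.14 N m), stays put
- left_stop (a joint): sprung stop dog hidden under the left handle, a block out to 19 from the axis, 21 below the bar's centre and lower, in rad: 0 while untouched. The unwinding handle meets it 0.2 rad before the hard end stop and carries it along (hardly felt): 0.2 means that the handle is hard on its end stop. It springs back without the handle. Where it stands is not given
- right_handle: T-handle of the right (-y) pressure screw; origin on its upright axis at the bar's centre line, 190 above the table. Steel cross bar, diameter 14, along its x, end caps of 18, tips 56 from the axis (arms alike); hub radius 12, to 13 above and 31 below the bar's centre, with a lug out to 19 at 19 to 31 below. Starts 2 to 4.4 rad from its stop, differently each time; stiff (0.14 N m), stays put
- right_stop (a joint): sprung stop dog hidden under the right handle, a block out to 19 from the axis, 21 below the bar's centre and lower, in rad: 0 while untouched. The unwinding handle meets it 0.2 rad before the hard end stop and carries it along (hardly felt): 0.2 means that the handle is hard on its end stop. It springs back without the handle. Where it stands is not given
- squeegee: loose flat white plastic squeegee 45 x 90 x 9 lying on the middle of the top beam; origin under its centre. Bystander
- tape_roll: loose roll of paper tape, 84 across, 24 high, lying flat on the front feed tray; origin under its centre. Bystander
- phone: loose phone 72 x 150 x 9 flat on the table; origin under its centre. Bystander
- pen_cup: loose grey open cup, 72 across, 95 high, on the table left of the laminator; origin under its centre. Bystander
- marker: loose marker pen 140 x 14 x 13 lying along its x on the cutting mat; origin under it. Bystander
- brayer: loose hand roller, rubber roll 36 across and 90 wide on a wooden handle, 180 long, on the cutting mat; origin under it. Bystander
- weight: loose turned steel paper weight, 60 across, 70 high, on the table left of the laminator; origin under its centre. Bystander

How it is judged:
By the outcome, as a careful person would: the job done as asked, in the order asked, and still so for the second after the job is handed in, with the robot touching nothing.
It also fails if it takes over 64 s, if anything falls off the work surface, if the arm or the gripper's body presses on something with over 40 N, if the wrist force passes 120 N, or if a joint passes its speed limit or range.

### The arm

A 6-joint arm with a two-finger parallel gripper is mounted at the origin on the work surface. World frame = base frame: x ahead of the robot, y to its left, z up, the work surface at z = 0. Lengths are in m, angles in rad, forces in N, time in s.
With the tool pointing down it reaches from about 0.275 to 0.85 m from the base axis. Payload 5.2 kg.
Tool frame: the origin (TCP) lies between the finger pads; the fingertips stand r.tips_ahead ahead of it and the grasp point (between the pads) lies 2 mm behind it (r.tips_ahead is the distance from the TCP to the fingertips, in m); x points along the fingers, y is the direction in which the jaws open and shut, and the axes are right-handed (so a half turn about x gives the same grasp; the last joint's range is limited). The gripper opens to 85 mm and grips with 20 to 120 N. Pads are 22 mm wide; open, the fingers measure 114 mm over their backs; the gripper's body (76 mm by 85 mm) begins 54 mm behind the grasp point. The pads swing forward as they close: fully open they stand 13 mm farther back than shut.
Start: joints at [-1.424, 0.259, 1.535, -0, 1.348, -0.203], TCP at [0.189, -0.517, 0.248] pointing down, gripper open.
Joint ranges: [-3.14, 3.14], [-0.91, 2.08], [0.19, 2.58], [-1.22, 4.36], [0.22, 2.71], [-3.12, 3.12]. Speed limits (rad/s): [2.57, 2.57, 3.14, 3.14, 3.14, 3.14].

### API

Orientations are given as a rotation vector (axis times angle).
In Python, from bench import r gives the robot as it stands.
- The arm moves only by the tool send_rows, never from a script. Its argument "increments" is a list of rows, each an object of numbers: "x", "y", "z": the shift along the tool's x, y, z in m; "rx", "ry", "rz": the turn, a rotation vector about the tool's x, y, z in degrees; "gripper": the finger opening in m, from 0 to 0.0854. In form: [{"x": .., "y": .., "z": .., "rx": .., "ry": .., "rz": .., "gripper": ..}, ...]. A call has 1 to 8 rows; each row shifts and turns the commanded pose from where the row before left it, along the tool's axes as they then stand; what a row does not reach is not made up. A row lasts 1/12 s, in which the tool goes at most 41.7 mm and 7.16 degrees, less where a joint would pass 70% of its speed; a pose out of reach is approached as far as the arm can. A call with a gripper value outside its range is refused whole. The fingers move at their own pace and stop on an object; "force" is the grip in N (left out, the last holds). Time passes only in rows, so rows that do not move let the fingers close. It gives the time, the measured TCP pose, the force and the opening at its end, in the units of the state.
- r.read_state(): the state, without advancing time (a new reading comes with each control period).
- r.snapshot(name): name is "side" or "top" or "wrist"; returns a dict with "pixels" (420x560x3 uint8, red, green, blue), "camera_matrix" (3x3 intrinsics, pixels), "dist_coeffs" ([k1, k2, p1, p2, k3] as OpenCV has them; the pictures are not rectified), "extrinsics" (4x4, takes a point from camera to world coordinates). Camera axes: x right, y down, z forward; pixel columns grow to the right and rows downward; lengths in m; the calibration is good to about 2 mm. A picture is of the moment at which its call begins. There is no depth.
- r.finish_job(): hands the job in, once; it reports no verdict.
The state is a dict: "clock": time; "joint_positions": joint angles; "qd": joint speeds; "joint_efforts": joint torques, N m; "tcp_pos": TCP position; "orientation": TCP orientation; "ft_force": force on the tool from outside, world axes, zero at the start; "ft_torque": the same for the moment, N m; "opening": finger opening in m.
Only numpy, scipy, OpenCV 4.12 (cv2) and the standard library are available. Lean on these libraries where they do the work, as an engineer would, in place of code of your own. Each camera call takes 0.05 s, during which the arm holds its last target. There are 200 camera calls.

## Working session

There is one attempt and no reset: what is moved stays moved. The work goes in short steps, Python scripts to look and compute and a tool call to move; the robot and the scene stay as the last step left them, time stands still between calls to the robot, and variables do not carry over. Pictures are saved under pics/ and viewed, about 8 in all and at most 12, crops included, and the job is handed in when it is done.

Besides the shell and the picture viewer there is one more tool, called after ">>>" as name(argument=value, ...), one argument or row to a line, values as JSON. send_rows: Moves the arm, as the interface text tells. Its arguments: {"type":"object","properties":{"increments":{"type":"array"},"force":{"type":"number"}},"required":["increments"]}

```bash
mkdir -p pics; ls; python3 - <<'E'
from bench import r
import cv2,numpy as np
s=r.read_state(); print(s, r.tips_ahead)
for n in("top","side"):
    d=r.snapshot(n); cv2.imwrite(f"pics/{n}0.png",d["pixels"][:,:,::-1]); print(n,d["camera_matrix"],d["dist_coeffs"],d["extrinsics"])
E
```

```text
pics
{'clock': 0.0, 'joint_positions': array([-1.42378484e+00,  2.59334641e-01,  1.53608334e+00,  2.42893326e-05,
        1.34798566e+00, -2.02811305e-01]), 'qd': array([ 4.47795897e-05, -7.51652126e-04, -1.29940052e-03,  7.66313602e-04,
       -4.12152527e-04, -1.38383634e-04]), 'joint_efforts': array([ 1.94560824e-03, -4.46019709e+01, -2.90569675e+01, -3.72028699e-04,
        1.15540580e-02, -2.22502302e-05]), 'tcp_pos': array([ 0.18845276, -0.51618438,  0.24747905]), 'orientation': array([ 2.03200348,  0.36093787, -2.03185038]), 'ft_force': array([-0.30544672, -0.42494581,  0.10702428]), 'ft_torque': array([-0.00457212, -0.00124776, -0.00850777]), 'opening': 0.0854641553787081} 0.017
top [[403.2673736    0.         278.67746921]
 [  0.         403.2673736  205.29117678]
 [  0.           0.           1.        ]] [0.02942606 0.         0.         0.         0.        ] [[ 0.00478227 -0.99659797  0.08227765  0.37142126]
 [-0.99997894 -0.00440494  0.00476703 -0.03851556]
 [-0.00438838 -0.08229871 -0.99659805  1.2349291 ]
 [ 0.          0.          0.          1.        ]]
side [[397.01189079   0.         276.39468193]
 [  0.         397.01189079 208.83044861]
 [  0.           0.           1.        ]] [-0.10919304  0.          0.          0.          0.        ] [[-0.96060952 -0.18415989  0.20812135  0.16797003]
 [-0.27788964  0.64352947 -0.71319505  0.87977595]
 [-0.0025903  -0.74293671 -0.66935666  0.99150121]
 [ 0.          0.          0.          1.        ]]
```

View pics/top0.png

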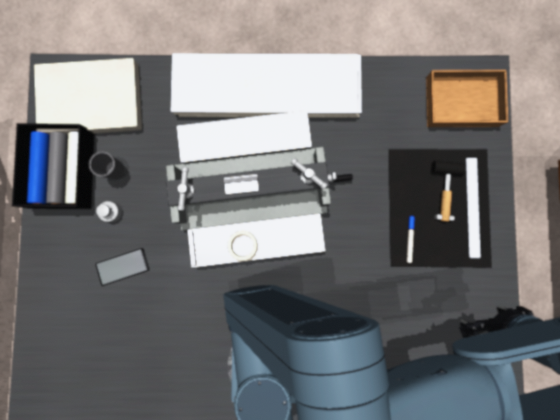

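View pics/side0.png

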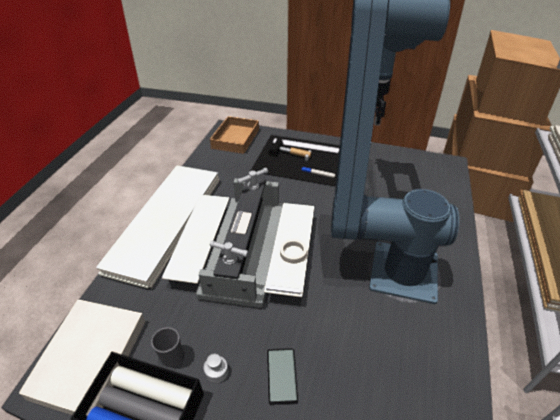

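```bash
python3 - <<'E'
import cv2,numpy as np
t=cv2.imread("pics/top0.png");s=cv2.imread("pics/side0.png")
def c(im,u,v,h=27): return cv2.resize(im[v-h:v+h,u-h:u+h],(390,290*390//390+0) if 0 else (290,290),interpolation=cv2.INTER_CUBIC)
m=np.vstack([np.hstack([c(t,183,188),c(t,311,175)]),np.hstack([c(s,228,247),c(s,255,182)])])
cv2.imwrite("pics/m0.png",m)
from scipy.spatial.transform import Rotation as R
print(R.from_rotvec([ 2.03200348,  0.36093787, -2.03185038]).as_matrix().round(3))
E
```

```text
[[-0.     0.343 -0.939]
 [ 0.002 -0.939 -0.343]
 [-1.    -0.002 -0.   ]]
```

View pics/m0.png

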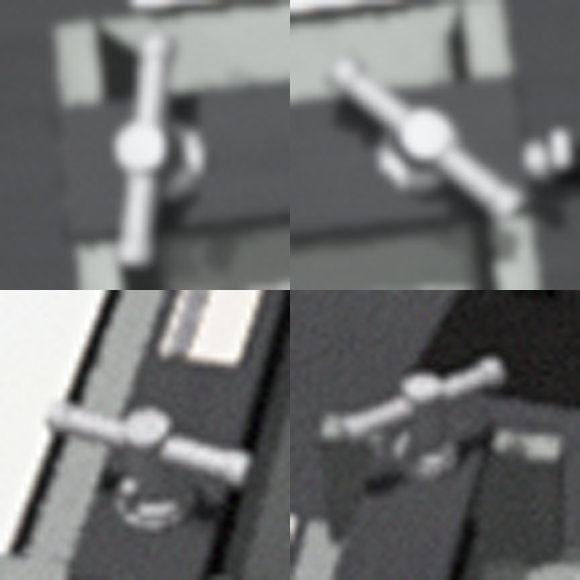

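```bash
cat > h.py <<'E'
import numpy as np,cv2
def ray(d,uv):
    p=cv2.undistortPoints(np.array([[uv]],float),np.array(d["camera_matrix"]),np.array(d["dist_coeffs"]))[0,0]
    E=np.array(d["extrinsics"]); v=E[:3,:3]@[p[0],p[1],1]; return E[:3,3],v/np.linalg.norm(v)
def tri(rays):
    A=sum(np.eye(3)-np.outer(v,v) for o,v in rays); b=sum((np.eye(3)-np.outer(v,v))@o for o,v in rays)
    x=np.linalg.solve(A,b); return x,[np.linalg.norm(np.cross(x-o,v)) for o,v in rays]
def onz(d,uv,z):
    o,v=ray(d,uv); return o+v*(z-o[2])/v[2]
E
python3 - <<'E'
from h import *; from bench import r
t=r.snapshot("top");s=r.snapshot("side");k=290/54
f=lambda U,V,u0,v0:((U+.5)/k-.5+u0,(V+.5)/k-.5+v0)
L=tri([ray(t,f(140,148,156,161)),ray(s,f(147,137,201,220))]);Rr=tri([ray(t,f(136,135,284,148)),ray(s,f(131,97,228,155))])
print(L,Rr)
for n,(a,b,u0,v0) in dict(L=((157,45),(135,250),156,161),R=((55,72),(222,200),284,148)).items():
    p,q=[onz(t,f(*x,u0,v0),.19) for x in(a,b)]; print(n,p,q,(p+q)/2,np.linalg.norm(p-q),np.degrees(np.arctan2(*(p-q)[1::-1])))
E
```

```text
(array([0.49906503, 0.21623576, 0.2028875 ]), [np.float64(0.0007644653975989795), np.float64(0.0007644653975991211)]) (array([ 0.5412954 , -0.11144622,  0.20169909]), [np.float64(0.00027653457979007884), np.float64(0.0002765345797903024)])
L [0.55198551 0.21257881 0.19      ] [0.4517338  0.22085574 0.19      ] [0.50185965 0.21671728 0.19      ] 0.10059280437427207 -4.719719011299835
R [ 0.57440407 -0.07270645  0.19      ] [ 0.51176267 -0.15390934  0.19      ] [ 0.54308337 -0.11330789  0.19      ] 0.1025565872275191 52.352751467767554
```

>>> send_rows(
  increments=[
    {"x": -0.01,"y": -0.0184,"z": -0.0336,"gripper": 0.085},
    {"x": -0.01,"y": -0.0184,"z": -0.0336},
    {"y": -0.0184,"z": -0.0336},
    {"y": -0.0184,"z": -0.0336},
    {"y": -0.0184,"z": -0.0336},
    {"y": -0.0184,"z": -0.0336},
    {"y": -0.0184,"z": -0.0336},
    {"y": -0.0184,"z": -0.0336},
  ],
)

```text
invalid input
```

>>> send_rows(
  increments=[
    {"y": -0.0184,"z": -0.0336},
    {"y": -0.0184,"z": -0.0336},
    {"y": -0.0184,"z": -0.0336},
    {"y": -0.0184,"z": -0.0336},
    {"rx": -6.5},
    {"rx": -6.5},
    {"rx": -6.5},
    {"rx": -6.5},
  ],
)

```text
invalid input
```

```bash
cat >> h.py <<'E'
from scipy.spatial.transform import Rotation as R
def st(r):
    s=r.read_state(); M=R.from_rotvec(s["orientation"]).as_matrix()
    print("t",round(s["clock"],2),"tcp",s["tcp_pos"].round(4),"yaw",np.degrees(np.arctan2(M[1,1],M[0,1])).round(1),"tilt",M[:,0].round(3),"j",np.degrees(s["joint_positions"]).round(1),"F",s["ft_force"].round(1),"T",s["ft_torque"].round(2),"op",round(s["opening"],4)); return s,M
E
python3 - <<'E'
from h import *; from bench import r
s,M=st(r)
d=r.snapshot("wrist"); cv2.imwrite("pics/w1.png",d["pixels"][:,:,::-1]); print(np.array(d["extrinsics"]).round(3))
E
```

```text
t 0.2 tcp [ 0.1885 -0.5164  0.2478] yaw -70.0 tilt [-0.     0.001 -1.   ] j [-81.6  14.8  88.   -0.   77.2 -11.6] F [0.4 0.2 0.8] T [ 0.   -0.01 -0.05] op 0.0854
[[ 0.342 -0.888 -0.307  0.268]
 [-0.94  -0.324 -0.109 -0.488]
 [-0.003  0.326 -0.945  0.373]
 [ 0.     0.     0.     1.   ]]
```

View pics/w1.png

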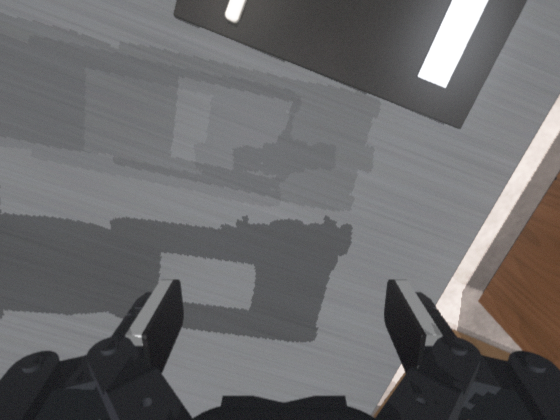

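The move calls were refused as invalid, so this wrist picture (fingers at about (160,310) and (410,310), over the mat) is still from the start pose. I'll try rows with every field filled.

>>> send_rows(
  increments=[
    {"x": -0.01,"y": -0.0184,"z": -0.0336,"rx": 0,"ry": 0,"rz": 0,"gripper": 0.085},
  ],
)

```text
clock: 0.33
tcp_pos: [0.2106, -0.4908, 0.2561]
orientation: [2.032, 0.356, -2.037]
ft_force: [0.9, -0.3, -0.2]
opening: 0.0848
```

>>> send_rows(
  increments=[
    {"x": -0.01,"y": -0.0184,"z": -0.0336,"rx": 0,"ry": 0,"rz": 0,"gripper": 0.085},
    {"x": 0,"y": -0.0184,"z": -0.0336,"rx": 0,"ry": 0,"rz": 0,"gripper": 0.085},
    {"x": 0,"y": -0.0184,"z": -0.0336,"rx": 0,"ry": 0,"rz": 0,"gripper": 0.085},
    {"x": 0,"y": -0.0184,"z": -0.0336,"rx": 0,"ry": 0,"rz": 0,"gripper": 0.085},
    {"x": 0,"y": -0.0184,"z": -0.0336,"rx": 0,"ry": 0,"rz": 0,"gripper": 0.085},
    {"x": 0,"y": -0.0184,"z": -0.0336,"rx": 0,"ry": 0,"rz": 0,"gripper": 0.085},
    {"x": 0,"y": -0.0184,"z": -0.0336,"rx": 0,"ry": 0,"rz": 0,"gripper": 0.085},
    {"x": 0,"y": -0.0184,"z": -0.0336,"rx": 0,"ry": 0,"rz": 0,"gripper": 0.085},
  ],
)

```text
clock: 1.0
tcp_pos: [0.4167, -0.2558, 0.2684]
orientation: [2.031, 0.358, -2.031]
ft_force: [1.0, -1.7, -0.0]
opening: 0.085
```

>>> send_rows(
  increments=[
    {"x": 0,"y": -0.0184,"z": -0.0336,"rx": 0,"ry": 0,"rz": 0,"gripper": 0.085},
    {"x": 0,"y": -0.0184,"z": -0.0336,"rx": 0,"ry": 0,"rz": 0,"gripper": 0.085},
    {"x": 0,"y": -0.0184,"z": -0.0336,"rx": 0,"ry": 0,"rz": 0,"gripper": 0.085},
    {"x": 0,"y": 0,"z": 0,"rx": -6.5,"ry": 0,"rz": 0,"gripper": 0.085},
    {"x": 0,"y": 0,"z": 0,"rx": -6.5,"ry": 0,"rz": 0,"gripper": 0.085},
    {"x": 0,"y": 0,"z": 0,"rx": -6.5,"ry": 0,"rz": 0,"gripper": 0.085},
    {"x": 0,"y": 0,"z": 0,"rx": -6.5,"ry": 0,"rz": 0,"gripper": 0.085},
    {"x": 0,"y": 0,"z": 0,"rx": -6.5,"ry": 0,"rz": 0,"gripper": 0.085},
  ],
)

```text
clock: 1.67
tcp_pos: [0.4917, -0.1708, 0.2681]
orientation: [1.668, 0.83, -1.668]
ft_force: [-0.1, 0.7, 0.7]
opening: 0.0849
```

```bash
python3 - <<'E'
from h import *; from bench import r
s,M=st(r)
d=r.snapshot("wrist"); cv2.imwrite("pics/w2.png",d["pixels"][:,:,::-1])
E
```

```text
t 1.67 tcp [ 0.4917 -0.1708  0.2681] yaw -37.1 tilt [-0.  0. -1.] j [-31.4  11.   90.   -0.   78.9   5.7] F [-0.1  0.7  0.7] T [ 0.05 -0.01 -0.01] op 0.0849
```

View pics/w2.png

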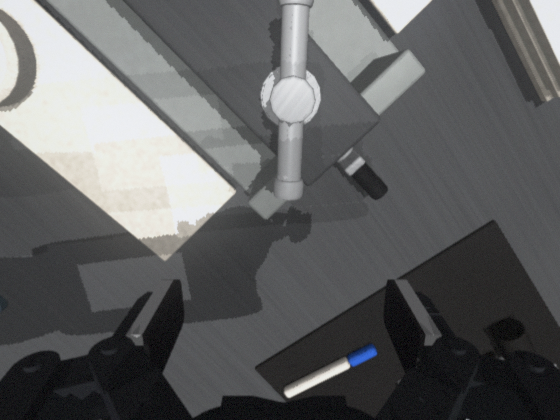

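The right handle is in view: hub top at (296,101), near tip at (289,188), bar near (296,20), and the bar runs almost vertically in the picture, so the jaws are square to it.

```bash
python3 - <<'E'
from h import *; from bench import r
s,M=st(r)
d=r.snapshot("wrist")
p=onz(d,(296,101),.203); a=onz(d,(289,188),.19);b=onz(d,(296,20),.19)
print(p,np.degrees(np.arctan2(*(b-a)[1::-1])), "tool move to p",M.T@(p-s["tcp_pos"]))
E
```

```text
t 1.72 tcp [ 0.4916 -0.1708  0.2681] yaw -36.7 tilt [-0.  0. -1.] j [-31.5  11.   90.   -0.   78.9   5.3] F [-0.8 -0.1  0.2] T [ 0.05  0.02 -0.01] op 0.0849
[ 0.54267736 -0.11294099  0.203     ] 51.19052399066993 tool move to p [ 0.06513871  0.00632233 -0.07694988]
```

>>> send_rows(
  increments=[
    {"x": 0,"y": 0.003,"z": -0.0385,"rx": 0,"ry": 0,"rz": 0,"gripper": 0.085},
    {"x": 0,"y": 0.003,"z": -0.0385,"rx": 0,"ry": 0,"rz": 0,"gripper": 0.085},
    {"x": 0.014,"y": 0,"z": 0,"rx": 0,"ry": 0,"rz": 0,"gripper": 0.085},
    {"x": 0.03,"y": 0,"z": 0,"rx": 0,"ry": 0,"rz": 0,"gripper": 0.06},
    {"x": 0.02,"y": 0,"z": 0,"rx": 0,"ry": 0,"rz": 0,"gripper": 0.06},
    {"x": 0.01,"y": 0,"z": 0,"rx": 0,"ry": 0,"rz": 0,"gripper": 0.06},
    {"x": 0,"y": 0,"z": 0,"rx": 0,"ry": 0,"rz": 0,"gripper": 0.035},
    {"x": 0,"y": 0,"z": 0,"rx": 0,"ry": 0,"rz": 0,"gripper": 0.035},
  ],
)

```text
clock: 2.43
tcp_pos: [0.5433, -0.1138, 0.1945]
orientation: [1.673, 0.824, -1.674]
ft_force: [0.4, -0.0, 0.6]
opening: 0.0368
```

>>> send_rows(
  force=30,
  increments=[
    {"x": 0,"y": 0,"z": 0,"rx": 0,"ry": 0,"rz": 0,"gripper": 0.01},
    {"x": 0,"y": 0,"z": 0,"rx": 0,"ry": 0,"rz": 0,"gripper": 0.01},
    {"x": 0,"y": 0,"z": 0,"rx": 0,"ry": 0,"rz": 0,"gripper": 0.01},
    {"x": 0,"y": 0,"z": 0,"rx": 0,"ry": 0,"rz": 0,"gripper": 0.01},
  ],
)

```text
clock: 2.77
tcp_pos: [0.5415, -0.1123, 0.1957]
orientation: [1.672, 0.828, -1.675]
ft_force: [-8.1, 5.0, 3.7]
opening: 0.0234
```

```bash
python3 - <<'E'
from h import *; from bench import r
s,M=st(r); print("F tool",(M.T@s["ft_force"]).round(1))
E
```

```text
t 2.77 tcp [ 0.5415 -0.1123  0.1957] yaw -37.5 tilt [-0.003  0.002 -1.   ] j [-23.3  17.6  91.8   0.1  70.8  14.2] F [-8.1  5.   3.7] T [0.94 1.26 0.06] op 0.0234
F tool [-3.7 -9.4  1. ]
```

>>> send_rows(
  increments=[
    {"x": 0,"y": -0.0023,"z": 0,"rx": 0,"ry": 0,"rz": 0,"gripper": 0.01},
    {"x": 0,"y": 0,"z": 0,"rx": -4,"ry": 0,"rz": 0,"gripper": 0.01},
    {"x": 0,"y": 0,"z": 0,"rx": -4,"ry": 0,"rz": 0,"gripper": 0.01},
    {"x": 0,"y": 0,"z": 0,"rx": -4,"ry": 0,"rz": 0,"gripper": 0.01},
    {"x": 0,"y": 0,"z": 0,"rx": -4,"ry": 0,"rz": 0,"gripper": 0.01},
    {"x": 0,"y": 0,"z": 0,"rx": -4,"ry": 0,"rz": 0,"gripper": 0.01},
  ],
)

```text
clock: 3.27
tcp_pos: [0.5416, -0.1124, 0.1957]
orientation: [1.429, 1.049, -1.427]
ft_force: [-1.5, 1.2, -0.6]
opening: 0.0228
```

```bash
cat > q.py <<'E'
from h import *; from bench import r
s,M=st(r); print("F tool",(M.T@s["ft_force"]).round(1),"T tool",(M.T@s["ft_torque"]).round(3))
E
python3 q.py
```

```text
t 3.27 tcp [ 0.5416 -0.1124  0.1957] yaw -17.3 tilt [ 0.001 -0.    -1.   ] j [-23.3  17.4  92.1   0.   70.5  -6. ] F [-1.5  1.2 -0.6] T [ 0.24  0.43 -0.18] op 0.0228
F tool [ 0.6 -1.8 -0.7] T tool [ 0.176  0.102 -0.478]
```

>>> send_rows(
  force=25,
  increments=[
    {"x": 0,"y": 0,"z": 0,"rx": -6,"ry": 0,"rz": 0,"gripper": 0.01},
    {"x": 0,"y": 0,"z": 0,"rx": -6,"ry": 0,"rz": 0,"gripper": 0.01},
    {"x": 0,"y": 0,"z": 0,"rx": -6,"ry": 0,"rz": 0,"gripper": 0.01},
    {"x": 0,"y": 0,"z": 0,"rx": -6,"ry": 0,"rz": 0,"gripper": 0.01},
    {"x": 0,"y": 0,"z": 0,"rx": -6,"ry": 0,"rz": 0,"gripper": 0.01},
    {"x": 0,"y": 0,"z": 0,"rx": -6,"ry": 0,"rz": 0,"gripper": 0.01},
    {"x": 0,"y": 0,"z": 0,"rx": -6,"ry": 0,"rz": 0,"gripper": 0.01},
  ],
)

```text
clock: 3.85
tcp_pos: [0.542, -0.1124, 0.1957]
orientation: [0.886, 1.381, -0.884]
ft_force: [0.0, 1.7, -0.3]
opening: 0.0229
```

```bash
python3 q.py
```

```text
t 3.85 tcp [ 0.542  -0.1124  0.1957] yaw 24.8 tilt [ 0.002 -0.    -1.   ] j [-23.3  17.4  92.    0.   70.4 -48. ] F [ 0.   1.7 -0.3] T [ 0.17  0.18 -0.3 ] op 0.0229
F tool [ 0.3  0.8 -1.5] T tool [ 0.3    0.231 -0.095]
```

>>> send_rows(
  increments=[
    {"x": 0,"y": 0,"z": 0,"rx": -6,"ry": 0,"rz": 0,"gripper": 0.01},
    {"x": 0,"y": 0,"z": 0,"rx": -6,"ry": 0,"rz": 0,"gripper": 0.01},
    {"x": 0,"y": 0,"z": 0,"rx": -6,"ry": 0,"rz": 0,"gripper": 0.01},
    {"x": 0,"y": 0,"z": 0,"rx": -6,"ry": 0,"rz": 0,"gripper": 0.01},
    {"x": 0,"y": 0,"z": 0,"rx": -6,"ry": 0,"rz": 0,"gripper": 0.01},
    {"x": 0,"y": 0,"z": 0,"rx": -6,"ry": 0,"rz": 0,"gripper": 0.01},
    {"x": 0,"y": 0,"z": 0,"rx": -6,"ry": 0,"rz": 0,"gripper": 0.01},
  ],
)

```text
clock: 4.43
tcp_pos: [0.5424, -0.112, 0.1957]
orientation: [0.319, 1.544, -0.317]
ft_force: [1.5, 2.5, -1.3]
opening: 0.0228
```

```bash
python3 q.py; python3 - <<'E'
from bench import r
import cv2
cv2.imwrite("pics/w3.png",r.snapshot("wrist")["pixels"][:,:,::-1])
E
```

```text
t 4.43 tcp [ 0.5424 -0.112   0.1957] yaw 66.8 tilt [ 0.003  0.    -1.   ] j [-23.3  17.4  92.    0.1  70.4 -90. ] F [ 1.5  2.5 -1.3] T [ 0.3  -0.02 -0.28] op 0.0228
F tool [1.3 2.9 0.4] T tool [0.28  0.098 0.287]
```

View pics/w3.png

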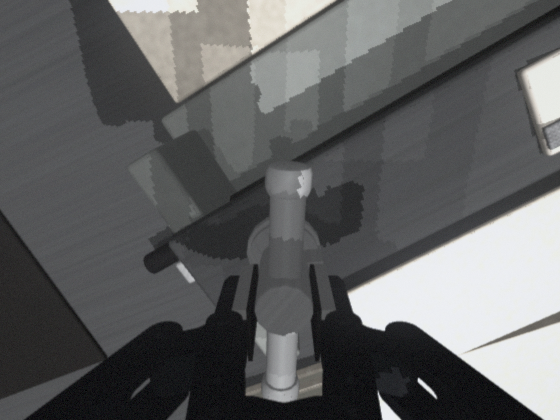

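The picture shows the bar from (288,180) to (281,385), still square between the jaws, so the handle follows. It has turned about 104°. From here I go in smaller steps.

>>> send_rows(
  increments=[
    {"x": 0,"y": 0,"z": 0,"rx": -3,"ry": 0,"rz": 0,"gripper": 0.01},
    {"x": 0,"y": 0,"z": 0,"rx": -3,"ry": 0,"rz": 0,"gripper": 0.01},
    {"x": 0,"y": 0,"z": 0,"rx": -3,"ry": 0,"rz": 0,"gripper": 0.01},
    {"x": 0,"y": 0,"z": 0,"rx": -3,"ry": 0,"rz": 0,"gripper": 0.01},
  ],
)

```text
clock: 4.82
tcp_pos: [0.5424, -0.1119, 0.1957]
orientation: [0.158, 1.562, -0.157]
ft_force: [0.6, 2.9, -0.1]
opening: 0.0229
```

```bash
python3 q.py
```

```text
t 4.82 tcp [ 0.5424 -0.1119  0.1957] yaw 78.5 tilt [ 0.003  0.    -1.   ] j [-2.330e+01  1.740e+01  9.200e+01  1.000e-01  7.040e+01 -1.018e+02] F [ 0.6  2.9 -0.1] T [ 0.36 -0.16 -0.17] op 0.0229
F tool [ 0.1  3.  -0. ] T tool [ 0.174 -0.087  0.381]
```

>>> send_rows(
  increments=[
    {"x": 0,"y": 0,"z": 0,"rx": -3,"ry": 0,"rz": 0,"gripper": 0.01},
    {"x": 0,"y": 0,"z": 0,"rx": -3,"ry": 0,"rz": 0,"gripper": 0.01},
    {"x": 0,"y": 0,"z": 0,"rx": -3,"ry": 0,"rz": 0,"gripper": 0.01},
    {"x": 0,"y": 0,"z": 0,"rx": -3,"ry": 0,"rz": 0,"gripper": 0.01},
  ],
)

```text
clock: 5.15
tcp_pos: [0.5424, -0.1118, 0.1957]
orientation: [-0.006, 1.568, 0.007]
ft_force: [1.4, 4.5, -0.5]
opening: 0.0232
```

```bash
python3 q.py
```

```text
t 5.15 tcp [ 0.5424 -0.1118  0.1957] yaw 90.5 tilt [ 0.003  0.    -1.   ] j [-2.320e+01  1.740e+01  9.200e+01  1.000e-01  7.040e+01 -1.138e+02] F [ 1.4  4.5 -0.5] T [ 0.48 -0.19 -0.17] op 0.0232
F tool [0.5 4.5 1.5] T tool [ 0.173 -0.194  0.483]
```

>>> send_rows(
  increments=[
    {"x": 0,"y": 0.0006,"z": 0,"rx": -3,"ry": 0,"rz": 0,"gripper": 0.01},
    {"x": 0,"y": 0,"z": 0,"rx": -3,"ry": 0,"rz": 0,"gripper": 0.01},
    {"x": 0,"y": 0,"z": 0,"rx": -3,"ry": 0,"rz": 0,"gripper": 0.01},
    {"x": 0,"y": 0,"z": 0,"rx": -3,"ry": 0,"rz": 0,"gripper": 0.01},
  ],
)

```text
clock: 5.48
tcp_pos: [0.5424, -0.1116, 0.1958]
orientation: [-0.172, 1.561, 0.17]
ft_force: [0.9, 2.7, -0.8]
opening: 0.0228
```

```bash
python3 q.py
```

```text
t 5.48 tcp [ 0.5424 -0.1116  0.1958] yaw 102.5 tilt [ 0.003 -0.    -1.   ] j [-2.320e+01  1.740e+01  9.200e+01  1.000e-01  7.040e+01 -1.257e+02] F [ 0.9  2.7 -0.8] T [ 0.31 -0.14 -0.13] op 0.0228
F tool [0.8 2.5 1.5] T tool [ 0.132 -0.203  0.268]
```

>>> send_rows(
  increments=[
    {"x": 0,"y": 0.0002,"z": 0,"rx": -3,"ry": 0,"rz": 0,"gripper": 0.01},
    {"x": 0,"y": 0,"z": 0,"rx": -3,"ry": 0,"rz": 0,"gripper": 0.01},
    {"x": 0,"y": 0,"z": 0,"rx": -3,"ry": 0,"rz": 0,"gripper": 0.01},
    {"x": 0,"y": 0,"z": 0,"rx": -3,"ry": 0,"rz": 0,"gripper": 0.01},
  ],
)

```text
clock: 5.82
tcp_pos: [0.5424, -0.1115, 0.1958]
orientation: [-0.336, 1.542, 0.334]
ft_force: [1.6, 1.8, -0.7]
opening: 0.0228
```

```bash
python3 q.py
```

```text
t 5.82 tcp [ 0.5424 -0.1115  0.1958] yaw 114.5 tilt [ 0.003 -0.    -1.   ] j [-2.320e+01  1.740e+01  9.210e+01  1.000e-01  7.040e+01 -1.377e+02] F [ 1.6  1.8 -0.7] T [ 0.25 -0.17 -0.16] op 0.0228
F tool [0.7 1.  2.2] T tool [ 0.164 -0.258  0.16 ]
```

>>> send_rows(
  increments=[
    {"x": 0,"y": 0,"z": 0,"rx": -3,"ry": 0,"rz": 0,"gripper": 0.01},
    {"x": 0,"y": 0,"z": 0,"rx": -3,"ry": 0,"rz": 0,"gripper": 0.01},
    {"x": 0,"y": 0,"z": 0,"rx": -3,"ry": 0,"rz": 0,"gripper": 0.01},
    {"x": 0,"y": 0,"z": 0,"rx": -3,"ry": 0,"rz": 0,"gripper": 0.01},
  ],
)

```text
clock: 6.15
tcp_pos: [0.5424, -0.1114, 0.1958]
orientation: [-0.499, 1.51, 0.497]
ft_force: [1.2, 2.4, 0.1]
opening: 0.0231
```

```bash
python3 q.py
```

```text
t 6.15 tcp [ 0.5424 -0.1114  0.1958] yaw 126.5 tilt [ 0.003 -0.    -1.   ] j [-2.320e+01  1.740e+01  9.210e+01  1.000e-01  7.040e+01 -1.497e+02] F [1.2 2.4 0.1] T [ 0.33 -0.19 -0.2 ] op 0.0231
F tool [-0.1  1.2  2.4] T tool [ 0.202 -0.354  0.154]
```

>>> send_rows(
  increments=[
    {"x": 0,"y": 0,"z": 0,"rx": -3,"ry": 0,"rz": 0,"gripper": 0.01},
    {"x": 0,"y": 0,"z": 0,"rx": -3,"ry": 0,"rz": 0,"gripper": 0.01},
    {"x": 0,"y": 0,"z": 0,"rx": -3,"ry": 0,"rz": 0,"gripper": 0.01},
    {"x": 0,"y": 0,"z": 0,"rx": -3,"ry": 0,"rz": 0,"gripper": 0.01},
  ],
)

```text
clock: 6.48
tcp_pos: [0.5423, -0.1113, 0.1957]
orientation: [-0.662, 1.465, 0.66]
ft_force: [1.0, 2.3, 0.2]
opening: 0.0226
```

```bash
python3 q.py
```

```text
t 6.48 tcp [ 0.5423 -0.1113  0.1957] yaw 138.5 tilt [ 0.003  0.    -1.   ] j [-2.320e+01  1.740e+01  9.210e+01  1.000e-01  7.040e+01 -1.617e+02] F [1.  2.3 0.2] T [ 0.43 -0.16 -0.2 ] op 0.0226
F tool [-0.2  0.8  2.4] T tool [ 0.205 -0.428  0.159]
```

>>> send_rows(
  increments=[
    {"x": 0,"y": 0,"z": 0,"rx": -3,"ry": 0,"rz": 0,"gripper": 0.01},
    {"x": 0,"y": 0,"z": 0,"rx": -3,"ry": 0,"rz": 0,"gripper": 0.01},
    {"x": 0,"y": 0,"z": 0,"rx": -3,"ry": 0,"rz": 0,"gripper": 0.01},
    {"x": 0,"y": 0,"z": 0,"rx": -3,"ry": 0,"rz": 0,"gripper": 0.01},
  ],
)

```text
clock: 6.82
tcp_pos: [0.5422, -0.1112, 0.1957]
orientation: [-0.823, 1.407, 0.82]
ft_force: [-1.0, 3.4, -0.2]
opening: 0.0228
```

```bash
python3 q.py; python3 - <<'E'
from bench import r
import cv2
cv2.imwrite("pics/w4.png",r.snapshot("wrist")["pixels"][:,:,::-1])
E
```

```text
t 6.82 tcp [ 0.5422 -0.1112  0.1957] yaw 150.5 tilt [ 0.003  0.    -1.   ] j [-2.320e+01  1.740e+01  9.210e+01  1.000e-01  7.040e+01 -1.737e+02] F [-1.   3.4 -0.2] T [ 0.36 -0.26 -0.38] op 0.0228
F tool [0.2 2.5 2.4] T tool [ 0.381 -0.439 -0.053]
```

View pics/w4.png

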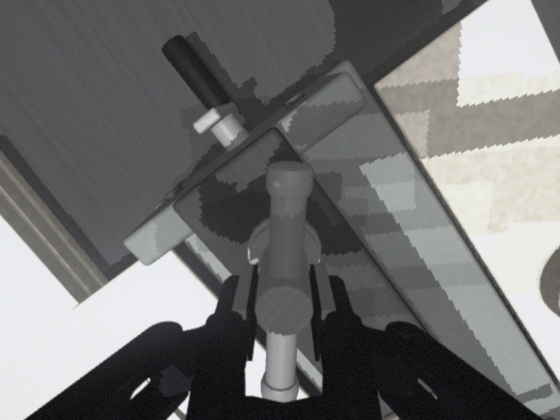

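The bar (tip (290,178) to (281,385)) is still square in the jaws, but the torque has risen to 0.38, which may be the stop. I'll press a degree at a time.

>>> send_rows(
  increments=[
    {"x": 0,"y": 0,"z": 0,"rx": -1,"ry": 0,"rz": 0,"gripper": 0.01},
    {"x": 0,"y": 0,"z": 0,"rx": 0,"ry": 0,"rz": 0,"gripper": 0.01},
  ],
)

```text
clock: 7.03
tcp_pos: [0.5422, -0.1113, 0.1957]
orientation: [-0.835, 1.402, 0.833]
ft_force: [0.1, 4.9, 4.9]
opening: 0.0234
```

```bash
python3 q.py
```

```text
t 7.03 tcp [ 0.5422 -0.1113  0.1957] yaw 151.4 tilt [ 0.003 -0.    -1.   ] j [-2.320e+01  1.740e+01  9.210e+01  1.000e-01  7.040e+01 -1.746e+02] F [0.1 4.9 4.9] T [ 0.59 -0.32 -0.32] op 0.0234
F tool [-4.9  2.2  4.3] T tool [ 0.324 -0.671  0.001]
```

>>> send_rows(
  force=45,
  increments=[
    {"x": 0,"y": 0,"z": 0,"rx": 0,"ry": 0,"rz": 0,"gripper": 0.01},
    {"x": 0,"y": 0,"z": 0,"rx": -1,"ry": 0,"rz": 0,"gripper": 0.01},
    {"x": 0,"y": 0,"z": 0,"rx": -1,"ry": 0,"rz": 0,"gripper": 0.01},
    {"x": 0,"y": 0,"z": 0,"rx": 0,"ry": 0,"rz": 0,"gripper": 0.01},
  ],
)

```text
clock: 7.37
tcp_pos: [0.5423, -0.1112, 0.1957]
orientation: [-0.862, 1.391, 0.86]
ft_force: [0.3, 4.9, 4.3]
opening: 0.0224
```

```bash
python3 q.py
```

```text
t 7.37 tcp [ 0.5423 -0.1112  0.1957] yaw 153.4 tilt [ 0.003 -0.    -1.   ] j [-2.320e+01  1.740e+01  9.210e+01  1.000e-01  7.040e+01 -1.766e+02] F [0.3 4.9 4.3] T [ 0.58 -0.38 -0.42] op 0.0224
F tool [-4.3  1.9  4.5] T tool [ 0.42  -0.681 -0.079]
```

>>> send_rows(
  increments=[
    {"x": 0,"y": 0,"z": 0,"rx": 1,"ry": 0,"rz": 0,"gripper": 0.01},
    {"x": 0,"y": 0,"z": 0,"rx": 0,"ry": 0,"rz": 0,"gripper": 0.06},
    {"x": 0,"y": 0,"z": 0,"rx": 0,"ry": 0,"rz": 0,"gripper": 0.06},
    {"x": 0,"y": 0,"z": 0,"rx": 0,"ry": 0,"rz": 0,"gripper": 0.06},
    {"x": -0.025,"y": 0,"z": 0,"rx": 0,"ry": 0,"rz": 0,"gripper": 0.06},
    {"x": -0.03,"y": 0,"z": 0,"rx": 0,"ry": 0,"rz": 0,"gripper": 0.06},
    {"x": 0,"y": 0,"z": 0,"rx": 7,"ry": 0,"rz": 0,"gripper": 0.06},
    {"x": 0,"y": 0,"z": 0,"rx": 7,"ry": 0,"rz": 0,"gripper": 0.06},
  ],
)

```text
clock: 8.03
tcp_pos: [0.5424, -0.1124, 0.2514]
orientation: [-0.66, 1.467, 0.654]
ft_force: [-0.1, 0.7, -0.1]
opening: 0.0601
```

>>> send_rows(
  increments=[
    {"x": 0,"y": 0,"z": 0,"rx": 7,"ry": 0,"rz": 0,"gripper": 0.06},
    {"x": 0,"y": 0,"z": 0,"rx": 7,"ry": 0,"rz": 0,"gripper": 0.06},
    {"x": 0,"y": 0,"z": 0,"rx": 7,"ry": 0,"rz": 0,"gripper": 0.06},
    {"x": 0,"y": 0,"z": 0,"rx": 7,"ry": 0,"rz": 0,"gripper": 0.06},
    {"x": 0,"y": 0,"z": 0,"rx": 7,"ry": 0,"rz": 0,"gripper": 0.06},
    {"x": 0,"y": 0,"z": 0,"rx": 7,"ry": 0,"rz": 0,"gripper": 0.06},
    {"x": 0,"y": 0,"z": 0,"rx": 7,"ry": 0,"rz": 0,"gripper": 0.06},
    {"x": 0,"y": 0,"z": 0,"rx": 7,"ry": 0,"rz": 0,"gripper": 0.06},
  ],
)

```text
clock: 8.7
tcp_pos: [0.5412, -0.1119, 0.2491]
orientation: [0.107, 1.569, -0.108]
ft_force: [0.7, -0.2, 0.7]
opening: 0.0602
```

>>> send_rows(
  increments=[
    {"x": 0,"y": 0,"z": 0,"rx": 7,"ry": 0,"rz": 0,"gripper": 0.06},
    {"x": 0,"y": 0,"z": 0,"rx": 7,"ry": 0,"rz": 0,"gripper": 0.06},
    {"x": 0,"y": 0,"z": 0,"rx": 7,"ry": 0,"rz": 0,"gripper": 0.06},
    {"x": 0,"y": 0,"z": 0,"rx": 7,"ry": 0,"rz": 0,"gripper": 0.06},
    {"x": 0,"y": 0,"z": 0,"rx": 7,"ry": 0,"rz": 0,"gripper": 0.06},
    {"x": 0,"y": 0,"z": 0,"rx": 7,"ry": 0,"rz": 0,"gripper": 0.06},
    {"x": 0,"y": 0,"z": 0,"rx": 7,"ry": 0,"rz": 0,"gripper": 0.06},
    {"x": 0,"y": 0,"z": 0,"rx": 7,"ry": 0,"rz": 0,"gripper": 0.06},
  ],
)

```text
clock: 9.37
tcp_pos: [0.5412, -0.1119, 0.249]
orientation: [0.866, 1.392, -0.867]
ft_force: [-0.2, -0.7, 0.4]
opening: 0.0598
```

>>> send_rows(
  increments=[
    {"x": 0,"y": 0,"z": 0,"rx": 7,"ry": 0,"rz": 0,"gripper": 0.06},
    {"x": 0,"y": 0,"z": 0,"rx": 7,"ry": 0,"rz": 0,"gripper": 0.06},
    {"x": 0,"y": 0,"z": 0,"rx": 7,"ry": 0,"rz": 0,"gripper": 0.06},
    {"x": 0,"y": 0,"z": 0,"rx": 7,"ry": 0,"rz": 0,"gripper": 0.06},
    {"x": 0,"y": 0,"z": 0,"rx": 7,"ry": 0,"rz": 0,"gripper": 0.06},
    {"x": 0,"y": 0,"z": 0,"rx": 7,"ry": 0,"rz": 0,"gripper": 0.06},
    {"x": 0,"y": 0,"z": 0,"rx": 7,"ry": 0,"rz": 0,"gripper": 0.06},
    {"x": 0,"y": 0,"z": 0,"rx": 7,"ry": 0,"rz": 0,"gripper": 0.06},
  ],
)

```text
clock: 10.03
tcp_pos: [0.5412, -0.1119, 0.2491]
orientation: [1.581, 0.916, -1.582]
ft_force: [-0.1, 0.5, -0.4]
opening: 0.0601
```

```bash
python3 q.py; python3 - <<'E'
from bench import r
import cv2
cv2.imwrite("pics/w5.png",r.snapshot("wrist")["pixels"][:,:,::-1])
E
```

```text
t 10.03 tcp [ 0.5412 -0.1119  0.2491] yaw -29.8 tilt [-0.001 -0.    -1.   ] j [-23.2  15.1  87.5  -0.   77.5   6.6] F [-0.1  0.5 -0.4] T [-0.02 -0.   -0.04] op 0.0601
F tool [ 0.4 -0.3 -0.3] T tool [ 0.037 -0.013  0.01 ]
```

View pics/w5.png

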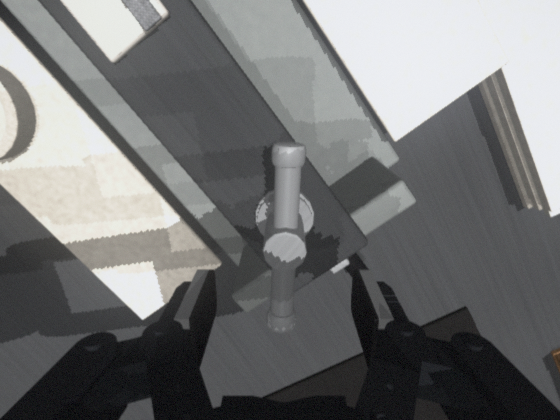

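The handle now stands clear: far tip (289,155), hub top (286,248), near tip (281,324). It sits almost square between the open jaws.

```bash
python3 - <<'E'
from h import *; from bench import r
s,M=st(r)
d=r.snapshot("wrist")
p=onz(d,(286,248),.203); a=onz(d,(281,324),.19);b=onz(d,(289,155),.19)
print(p,(a+b)/2,np.degrees(np.arctan2(*(b-a)[1::-1])), M.T@(p-s["tcp_pos"]))
E
```

```text
t 10.08 tcp [ 0.5412 -0.1119  0.249 ] yaw -30.2 tilt [-0.001 -0.    -1.   ] j [-23.2  15.1  87.5  -0.   77.5   7. ] F [ 0.4  0.1 -0.5] T [ 0.01 -0.01  0.  ] op 0.0602
[ 0.54374537 -0.10980328  0.203     ] [ 0.54049184 -0.11401113  0.19      ] 57.28124940247121 [ 0.04603556  0.00119369 -0.00310473]
```

>>> send_rows(
  force=30,
  increments=[
    {"x": 0.02,"y": 0.0005,"z": -0.0005,"rx": 2.5,"ry": 0,"rz": 0,"gripper": 0.06},
    {"x": 0.02,"y": 0,"z": 0,"rx": 0,"ry": 0,"rz": 0,"gripper": 0.06},
    {"x": 0.0135,"y": 0,"z": 0,"rx": 0,"ry": 0,"rz": 0,"gripper": 0.045},
    {"x": 0,"y": 0,"z": 0,"rx": 0,"ry": 0,"rz": 0,"gripper": 0.01},
    {"x": 0,"y": 0,"z": 0,"rx": 0,"ry": 0,"rz": 0,"gripper": 0.01},
    {"x": 0,"y": 0,"z": 0,"rx": 0,"ry": 0,"rz": 0,"gripper": 0.01},
    {"x": 0,"y": 0,"z": 0,"rx": 0,"ry": 0,"rz": 0,"gripper": 0.01},
  ],
)

```text
clock: 10.72
tcp_pos: [0.5419, -0.1115, 0.1955]
orientation: [1.606, 0.892, -1.607]
ft_force: [1.6, -2.3, -10.3]
opening: 0.023
```

```bash
python3 q.py
```

```text
t 10.72 tcp [ 0.5419 -0.1115  0.1955] yaw -31.9 tilt [-0.001 -0.    -1.   ] j [-23.2  17.5  91.9  -0.   70.6   8.7] F [  1.6  -2.3 -10.3] T [-0.23 -0.16  0.01] op 0.023
F tool [10.3  2.6  1.1] T tool [-0.01  -0.109  0.259]
```

>>> send_rows(
  increments=[
    {"x": 0,"y": 0,"z": 0,"rx": -1,"ry": 0,"rz": 0,"gripper": 0.01},
    {"x": 0,"y": 0,"z": 0,"rx": -1,"ry": 0,"rz": 0,"gripper": 0.01},
    {"x": 0,"y": 0,"z": 0,"rx": 0,"ry": 0,"rz": 0,"gripper": 0.01},
  ],
)

```text
clock: 10.97
tcp_pos: [0.5419, -0.1115, 0.1955]
orientation: [1.582, 0.916, -1.582]
ft_force: [2.2, -3.3, -12.9]
opening: 0.0227
```

```bash
python3 q.py
```

```text
t 10.97 tcp [ 0.5419 -0.1115  0.1955] yaw -29.9 tilt [-0. -0. -1.] j [-23.2  17.5  92.   -0.   70.6   6.7] F [  2.2  -3.3 -12.9] T [-0.4  -0.19 -0.27] op 0.0227
F tool [12.9  3.5  1.8] T tool [ 0.273 -0.253  0.364]
```

>>> send_rows(
  force=45,
  increments=[
    {"x": 0,"y": 0,"z": 0,"rx": 0,"ry": 0,"rz": 0,"gripper": 0.01},
    {"x": 0,"y": 0,"z": 0,"rx": -1,"ry": 0,"rz": 0,"gripper": 0.01},
    {"x": 0,"y": 0,"z": 0,"rx": -1,"ry": 0,"rz": 0,"gripper": 0.01},
    {"x": 0,"y": 0,"z": 0,"rx": 0,"ry": 0,"rz": 0,"gripper": 0.01},
  ],
)

```text
clock: 11.3
tcp_pos: [0.542, -0.1115, 0.1956]
orientation: [1.558, 0.938, -1.558]
ft_force: [2.5, -5.0, -14.5]
opening: 0.0223
```

```bash
python3 q.py
```

```text
t 11.3 tcp [ 0.542  -0.1115  0.1956] yaw -27.9 tilt [-0. -0. -1.] j [-23.2  17.5  92.   -0.   70.6   4.7] F [  2.5  -5.  -14.5] T [-0.65 -0.33 -0.35] op 0.0223
F tool [14.5  4.6  3.2] T tool [ 0.354 -0.421  0.599]
```

The right handle is blocked again at 0.35 N m, against 0.15 to 0.2 when it turns freely, so it is on its stop. I'll release it and go to the left one.

>>> send_rows(
  increments=[
    {"x": 0,"y": 0,"z": 0,"rx": 1,"ry": 0,"rz": 0,"gripper": 0.01},
    {"x": 0,"y": 0,"z": 0,"rx": 0,"ry": 0,"rz": 0,"gripper": 0.06},
    {"x": 0,"y": 0,"z": 0,"rx": 0,"ry": 0,"rz": 0,"gripper": 0.06},
    {"x": 0,"y": 0,"z": 0,"rx": 0,"ry": 0,"rz": 0,"gripper": 0.06},
    {"x": -0.035,"y": 0,"z": 0,"rx": 0,"ry": 0,"rz": 0,"gripper": 0.06},
    {"x": -0.035,"y": 0,"z": 0,"rx": 0,"ry": 0,"rz": 0,"gripper": 0.06},
    {"x": 0,"y": 0,"z": 0,"rx": 6.6,"ry": 0,"rz": 0,"gripper": 0.06},
    {"x": 0,"y": 0,"z": 0,"rx": 6.6,"ry": 0,"rz": 0,"gripper": 0.06},
  ],
)

```text
clock: 11.97
tcp_pos: [0.5437, -0.1114, 0.2703]
orientation: [1.734, 0.757, -1.723]
ft_force: [-0.2, 0.5, -0.0]
opening: 0.0597
```

>>> send_rows(
  increments=[
    {"x": 0,"y": 0,"z": 0,"rx": 6.6,"ry": 0,"rz": 0,"gripper": 0.06},
    {"x": 0,"y": 0,"z": 0,"rx": 6.6,"ry": 0,"rz": 0,"gripper": 0.06},
    {"x": 0,"y": 0,"z": 0,"rx": 6.6,"ry": 0,"rz": 0,"gripper": 0.06},
    {"x": 0,"y": 0,"z": 0,"rx": 6.6,"ry": 0,"rz": 0,"gripper": 0.06},
    {"x": 0,"y": 0,"z": 0,"rx": 6.6,"ry": 0,"rz": 0,"gripper": 0.06},
    {"x": 0,"y": 0,"z": 0,"rx": 6.6,"ry": 0,"rz": 0,"gripper": 0.06},
    {"x": 0,"y": 0,"z": 0,"rx": 6.6,"ry": 0,"rz": 0,"gripper": 0.06},
    {"x": 0,"y": 0,"z": 0,"rx": 6.6,"ry": 0,"rz": 0,"gripper": 0.06},
  ],
)

```text
clock: 12.63
tcp_pos: [0.5424, -0.1109, 0.2673]
orientation: [-2.177, 0.1, 2.172]
ft_force: [0.5, 0.5, -0.2]
opening: 0.0597
```

>>> send_rows(
  increments=[
    {"x": 0,"y": -0.036,"z": 0.0077,"rx": 0,"ry": 0,"rz": 0,"gripper": 0.06},
    {"x": 0,"y": -0.036,"z": 0.0077,"rx": 0,"ry": 0,"rz": 0,"gripper": 0.06},
    {"x": 0,"y": -0.036,"z": 0.0077,"rx": 0,"ry": 0,"rz": 0,"gripper": 0.06},
    {"x": 0,"y": -0.036,"z": 0.0077,"rx": 0,"ry": 0,"rz": 0,"gripper": 0.06},
    {"x": 0,"y": -0.036,"z": 0.0077,"rx": 0,"ry": 0,"rz": 0,"gripper": 0.06},
    {"x": 0,"y": -0.036,"z": 0.0077,"rx": 0,"ry": 0,"rz": 0,"gripper": 0.06},
    {"x": 0,"y": -0.036,"z": 0.0077,"rx": 0,"ry": 0,"rz": 0,"gripper": 0.06},
    {"x": 0,"y": -0.036,"z": 0.0077,"rx": 0,"ry": 0,"rz": 0,"gripper": 0.06},
  ],
)

```text
clock: 13.3
tcp_pos: [0.5052, 0.1832, 0.2675]
orientation: [-2.18, 0.093, 2.174]
ft_force: [0.8, 0.7, -0.5]
opening: 0.0598
```

>>> send_rows(
  increments=[
    {"x": 0,"y": -0.036,"z": 0.0077,"rx": 0,"ry": 0,"rz": 0,"gripper": 0.06},
    {"x": 0,"y": 0,"z": 0,"rx": 0,"ry": 0,"rz": 0,"gripper": 0.06},
  ],
)

```text
clock: 13.47
tcp_pos: [0.4995, 0.224, 0.2674]
orientation: [-2.18, 0.083, 2.176]
ft_force: [-0.8, -0.2, -1.0]
opening: 0.0602
```

```bash
python3 q.py; python3 - <<'E'
from bench import r
import cv2
cv2.imwrite("pics/w6.png",r.snapshot("wrist")["pixels"][:,:,::-1])
E
```

```text
t 13.47 tcp [0.4995 0.224  0.2674] yaw -94.6 tilt [ 0.002  0.004 -1.   ] j [ 12.3  13.7  86.7   0.2  79.4 106.9] F [-0.8 -0.2 -1. ] T [-0.01  0.02  0.06] op 0.0602
F tool [1.  0.3 0.7] T tool [-0.059 -0.018  0.015]
```

View pics/w6.png

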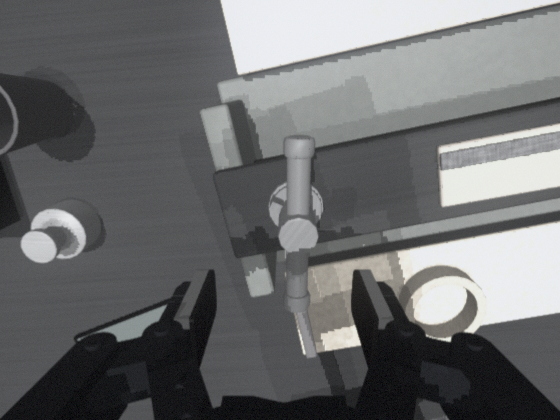

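The left handle: far tip (299,146), hub top (299,233), near tip (297,300). It is square to the jaws and slightly right of their centre.

```bash
python3 - <<'E'
from h import *; from bench import r
d=r.snapshot("wrist")
s,M=st(r)
p=onz(d,(299,233),.203); a=onz(d,(297,300),.19);b=onz(d,(299,146),.19)
print(p,(a+b)/2,np.degrees(np.arctan2(*(b-a)[1::-1])), M.T@(p-s["tcp_pos"]))
E
```

```text
t 13.57 tcp [0.5006 0.2193 0.267 ] yaw -94.7 tilt [ 0.002  0.    -1.   ] j [ 12.   13.7  86.8   0.   79.4 106.7] F [-0.7 -0.4 -0.3] T [-0.07 -0.02  0.01] op 0.06
[0.50331656 0.21231966 0.203     ] [0.50064907 0.21266261 0.19      ] -4.6217301051636115 [ 0.06401512  0.00675697 -0.00314143]
```

>>> send_rows(
  force=30,
  increments=[
    {"x": 0.02,"y": 0.003,"z": 0,"rx": 0,"ry": 0,"rz": 0,"gripper": 0.06},
    {"x": 0.02,"y": 0,"z": 0,"rx": 0,"ry": 0,"rz": 0,"gripper": 0.06},
    {"x": 0.02,"y": 0,"z": 0,"rx": 0,"ry": 0,"rz": 0,"gripper": 0.06},
    {"x": 0.0115,"y": 0,"z": 0,"rx": 0,"ry": 0,"rz": 0,"gripper": 0.05},
    {"x": 0,"y": 0,"z": 0,"rx": 0,"ry": 0,"rz": 0,"gripper": 0.035},
    {"x": 0,"y": 0,"z": 0,"rx": 0,"ry": 0,"rz": 0,"gripper": 0.035},
  ],
)

```text
clock: 14.07
tcp_pos: [0.501, 0.2134, 0.1946]
orientation: [-2.176, 0.096, 2.177]
ft_force: [0.0, 0.3, 0.6]
opening: 0.0351
```

>>> send_rows(
  increments=[
    {"x": 0,"y": 0,"z": 0,"rx": 0,"ry": 0,"rz": 0,"gripper": 0.01},
    {"x": 0,"y": 0,"z": 0,"rx": 0,"ry": 0,"rz": 0,"gripper": 0.01},
    {"x": 0,"y": 0,"z": 0,"rx": 0,"ry": 0,"rz": 0,"gripper": 0.01},
    {"x": 0,"y": 0,"z": 0,"rx": 0,"ry": 0,"rz": 0,"gripper": 0.01},
  ],
)

```text
clock: 14.4
tcp_pos: [0.5018, 0.2155, 0.1959]
orientation: [-2.179, 0.092, 2.172]
ft_force: [0.9, 5.1, -0.6]
opening: 0.0231
```

```bash
python3 q.py
```

```text
t 14.4 tcp [0.5018 0.2155 0.1959] yaw -95.0 tilt [ 0.003  0.002 -1.   ] j [1.150e+01 1.660e+01 9.310e+01 1.000e-01 7.000e+01 1.064e+02] F [ 0.9  5.1 -0.6] T [ 0.72 -0.1  -0.03] op 0.0231
F tool [ 0.6 -5.2 -0.4] T tool [ 0.029  0.041 -0.722]
```

>>> send_rows(
  increments=[
    {"x": 0,"y": -0.002,"z": 0.001,"rx": 0,"ry": 0,"rz": 0,"gripper": 0.01},
    {"x": 0,"y": 0,"z": 0,"rx": -4,"ry": 0,"rz": 0,"gripper": 0.01},
    {"x": 0,"y": 0,"z": 0,"rx": -4,"ry": 0,"rz": 0,"gripper": 0.01},
    {"x": 0,"y": 0,"z": 0,"rx": -4,"ry": 0,"rz": 0,"gripper": 0.01},
    {"x": 0,"y": 0,"z": 0,"rx": -4,"ry": 0,"rz": 0,"gripper": 0.01},
    {"x": 0,"y": 0,"z": 0,"rx": -4,"ry": 0,"rz": 0,"gripper": 0.01},
  ],
)

```text
clock: 14.9
tcp_pos: [0.5017, 0.216, 0.1958]
orientation: [2.084, 0.276, -2.075]
ft_force: [2.2, 0.0, 0.8]
opening: 0.0227
```

```bash
python3 q.py
```

```text
t 14.9 tcp [0.5017 0.216  0.1958] yaw -74.8 tilt [ 0.004 -0.    -1.   ] j [11.6 16.6 93.1 -0.1 70.  86.5] F [2.2 0.  0.8] T [-0.12 -0.45 -0.18] op 0.0227
F tool [-0.8  0.6 -2.2] T tool [0.178 0.408 0.231]
```

>>> send_rows(
  increments=[
    {"x": 0,"y": 0,"z": 0,"rx": -6,"ry": 0,"rz": 0,"gripper": 0.01},
    {"x": 0,"y": 0,"z": 0,"rx": -6,"ry": 0,"rz": 0,"gripper": 0.01},
    {"x": 0,"y": 0,"z": 0,"rx": -6,"ry": 0,"rz": 0,"gripper": 0.01},
    {"x": 0,"y": 0,"z": 0,"rx": -6,"ry": 0,"rz": 0,"gripper": 0.01},
    {"x": 0,"y": 0,"z": 0,"rx": -6,"ry": 0,"rz": 0,"gripper": 0.01},
    {"x": 0,"y": 0,"z": 0,"rx": -6,"ry": 0,"rz": 0,"gripper": 0.01},
    {"x": 0,"y": 0,"z": 0,"rx": -6,"ry": 0,"rz": 0,"gripper": 0.01},
  ],
)

```text
clock: 15.48
tcp_pos: [0.5012, 0.2168, 0.1959]
orientation: [1.619, 0.882, -1.612]
ft_force: [1.2, 2.2, 1.4]
opening: 0.0228
```

```bash
python3 q.py
```

```text
t 15.48 tcp [0.5012 0.2168 0.1959] yaw -32.7 tilt [ 0.004  0.001 -1.   ] j [11.7 16.6 93.1  0.  70.  44.4] F [1.2 2.2 1.4] T [ 0.33 -0.13 -0.22] op 0.0228
F tool [-1.4 -0.2 -2.5] T tool [ 0.219  0.348 -0.064]
```

>>> send_rows(
  force=25,
  increments=[
    {"x": 0,"y": 0,"z": 0,"rx": -6,"ry": 0,"rz": 0,"gripper": 0.01},
    {"x": 0,"y": 0,"z": 0,"rx": -6,"ry": 0,"rz": 0,"gripper": 0.01},
    {"x": 0,"y": 0,"z": 0,"rx": -6,"ry": 0,"rz": 0,"gripper": 0.01},
    {"x": 0,"y": 0,"z": 0,"rx": -6,"ry": 0,"rz": 0,"gripper": 0.01},
    {"x": 0,"y": 0,"z": 0,"rx": -6,"ry": 0,"rz": 0,"gripper": 0.01},
    {"x": 0,"y": 0,"z": 0,"rx": -6,"ry": 0,"rz": 0,"gripper": 0.01},
    {"x": 0,"y": 0,"z": 0,"rx": -3,"ry": 0,"rz": 0,"gripper": 0.01},
  ],
)

```text
clock: 16.07
tcp_pos: [0.5003, 0.2169, 0.1958]
orientation: [1.129, 1.259, -1.126]
ft_force: [-0.9, 2.4, 3.4]
opening: 0.023
```

```bash
python3 q.py
```

```text
t 16.07 tcp [0.5003 0.2169 0.1958] yaw 6.3 tilt [ 0.002  0.001 -1.   ] j [11.7 16.6 93.2  0.  70.1  5.4] F [-0.9  2.4  3.4] T [ 0.37  0.18 -0.2 ] op 0.023
F tool [-3.4 -0.7 -2.5] T tool [ 0.203  0.384 -0.143]
```

>>> send_rows(
  increments=[
    {"x": 0,"y": 0,"z": 0,"rx": -3,"ry": 0,"rz": 0,"gripper": 0.01},
    {"x": 0,"y": 0,"z": 0,"rx": -3,"ry": 0,"rz": 0,"gripper": 0.01},
    {"x": 0,"y": 0,"z": 0,"rx": -3,"ry": 0,"rz": 0,"gripper": 0.01},
    {"x": 0,"y": 0,"z": 0,"rx": -3,"ry": 0,"rz": 0,"gripper": 0.01},
  ],
)

```text
clock: 16.4
tcp_pos: [0.5001, 0.2169, 0.1958]
orientation: [0.974, 1.342, -0.971]
ft_force: [-2.1, 1.6, 3.8]
opening: 0.0226
```

```bash
python3 q.py
```

```text
t 16.4 tcp [0.5001 0.2169 0.1958] yaw 18.2 tilt [ 0.001  0.001 -1.   ] j [11.7 16.6 93.2  0.  70.1 -6.5] F [-2.1  1.6  3.8] T [ 0.33  0.33 -0.18] op 0.0226
F tool [-3.8 -1.5 -2.1] T tool [ 0.182  0.414 -0.209]
```

>>> send_rows(
  increments=[
    {"x": 0,"y": 0,"z": 0,"rx": -3,"ry": 0,"rz": 0,"gripper": 0.01},
    {"x": 0,"y": 0,"z": 0,"rx": -3,"ry": 0,"rz": 0,"gripper": 0.01},
    {"x": 0,"y": 0,"z": 0,"rx": -3,"ry": 0,"rz": 0,"gripper": 0.01},
    {"x": 0,"y": 0,"z": 0,"rx": -3,"ry": 0,"rz": 0,"gripper": 0.01},
  ],
)

```text
clock: 16.73
tcp_pos: [0.4998, 0.2168, 0.1958]
orientation: [0.814, 1.413, -0.812]
ft_force: [-2.5, 1.7, 4.6]
opening: 0.0232
```

```bash
python3 q.py
```

```text
t 16.73 tcp [0.4998 0.2168 0.1958] yaw 30.2 tilt [ 0.001  0.001 -1.   ] j [ 11.7  16.6  93.2   0.   70.2 -18.5] F [-2.5  1.7  4.6] T [ 0.27  0.41 -0.19] op 0.0232
F tool [-4.6 -1.3 -2.8] T tool [ 0.192  0.441 -0.219]
```

>>> send_rows(
  increments=[
    {"x": 0,"y": 0,"z": 0,"rx": -3,"ry": 0,"rz": 0,"gripper": 0.01},
    {"x": 0,"y": 0,"z": 0,"rx": -3,"ry": 0,"rz": 0,"gripper": 0.01},
    {"x": 0,"y": 0,"z": 0,"rx": -3,"ry": 0,"rz": 0,"gripper": 0.01},
    {"x": 0,"y": 0,"z": 0,"rx": -3,"ry": 0,"rz": 0,"gripper": 0.01},
  ],
)

```text
clock: 17.07
tcp_pos: [0.4996, 0.2166, 0.1958]
orientation: [0.652, 1.47, -0.652]
ft_force: [-3.7, 0.6, 4.5]
opening: 0.0232
```

```bash
python3 q.py
```

```text
t 17.07 tcp [0.4996 0.2166 0.1958] yaw 42.2 tilt [ 0.  0. -1.] j [ 11.7  16.6  93.2   0.   70.2 -30.5] F [-3.7  0.6  4.5] T [ 0.09  0.59 -0.14] op 0.0232
F tool [-4.5 -2.3 -3. ] T tool [ 0.135  0.465 -0.38 ]
```

>>> send_rows(
  increments=[
    {"x": 0,"y": -0.0004,"z": 0,"rx": -3,"ry": 0,"rz": 0,"gripper": 0.01},
    {"x": 0,"y": 0,"z": 0,"rx": -3,"ry": 0,"rz": 0,"gripper": 0.01},
    {"x": 0,"y": 0,"z": 0,"rx": -3,"ry": 0,"rz": 0,"gripper": 0.01},
    {"x": 0,"y": 0,"z": 0,"rx": -3,"ry": 0,"rz": 0,"gripper": 0.01},
  ],
)

```text
clock: 17.4
tcp_pos: [0.4994, 0.2164, 0.1958]
orientation: [0.49, 1.514, -0.489]
ft_force: [-2.3, 0.4, 5.1]
opening: 0.0231
```

```bash
python3 q.py
```

```text
t 17.4 tcp [0.4994 0.2164 0.1958] yaw 54.2 tilt [ 0.001  0.    -1.   ] j [ 11.7  16.6  93.2   0.   70.2 -42.5] F [-2.3  0.4  5.1] T [ 0.17  0.49 -0.18] op 0.0231
F tool [-5.1 -1.  -2.1] T tool [ 0.176  0.496 -0.154]
```

>>> send_rows(
  increments=[
    {"x": 0,"y": 0,"z": 0,"rx": -3,"ry": 0,"rz": 0,"gripper": 0.01},
    {"x": 0,"y": 0,"z": 0,"rx": -3,"ry": 0,"rz": 0,"gripper": 0.01},
    {"x": 0,"y": 0,"z": 0,"rx": -3,"ry": 0,"rz": 0,"gripper": 0.01},
    {"x": 0,"y": 0,"z": 0,"rx": -3,"ry": 0,"rz": 0,"gripper": 0.01},
  ],
)

```text
clock: 17.73
tcp_pos: [0.4993, 0.2162, 0.1958]
orientation: [0.326, 1.546, -0.326]
ft_force: [-3.9, -0.1, 4.8]
opening: 0.023
```

```bash
python3 q.py
```

```text
t 17.73 tcp [0.4993 0.2162 0.1958] yaw 66.2 tilt [ 0. -0. -1.] j [ 11.7  16.6  93.2  -0.   70.2 -54.5] F [-3.9 -0.1  4.8] T [ 0.02  0.57 -0.21] op 0.023
F tool [-4.8 -1.7 -3.5] T tool [ 0.213  0.528 -0.211]
```

>>> send_rows(
  increments=[
    {"x": 0,"y": -0.0003,"z": -0.0003,"rx": -3,"ry": 0,"rz": 0,"gripper": 0.01},
    {"x": 0,"y": 0,"z": 0,"rx": -3,"ry": 0,"rz": 0,"gripper": 0.01},
    {"x": 0,"y": 0,"z": 0,"rx": -3,"ry": 0,"rz": 0,"gripper": 0.01},
    {"x": 0,"y": 0,"z": 0,"rx": -3,"ry": 0,"rz": 0,"gripper": 0.01},
  ],
)

```text
clock: 18.07
tcp_pos: [0.4992, 0.216, 0.1958]
orientation: [0.162, 1.564, -0.162]
ft_force: [-2.8, -1.0, 5.4]
opening: 0.0228
```

```bash
python3 q.py
```

```text
t 18.07 tcp [0.4992 0.216  0.1958] yaw 78.2 tilt [ 0.001 -0.    -1.   ] j [ 11.7  16.5  93.3  -0.   70.1 -66.5] F [-2.8 -1.   5.4] T [-0.02  0.44 -0.18] op 0.0228
F tool [-5.4 -1.6 -2.6] T tool [ 0.179  0.423 -0.109]
```

>>> send_rows(
  increments=[
    {"x": 0,"y": 0,"z": 0,"rx": -3,"ry": 0,"rz": 0,"gripper": 0.01},
    {"x": 0,"y": 0,"z": 0,"rx": -3,"ry": 0,"rz": 0,"gripper": 0.01},
    {"x": 0,"y": 0,"z": 0,"rx": -3,"ry": 0,"rz": 0,"gripper": 0.01},
    {"x": 0,"y": 0,"z": 0,"rx": -3,"ry": 0,"rz": 0,"gripper": 0.01},
  ],
)

```text
clock: 18.4
tcp_pos: [0.4992, 0.2157, 0.1958]
orientation: [-0.003, 1.57, 0.002]
ft_force: [-1.7, -1.6, 5.2]
opening: 0.0229
```

```bash
python3 q.py
```

```text
t 18.4 tcp [0.4992 0.2157 0.1958] yaw 90.2 tilt [ 0.001 -0.001 -1.   ] j [ 11.6  16.5  93.3  -0.1  70.1 -78.5] F [-1.7 -1.6  5.2] T [-0.17  0.41 -0.18] op 0.0229
F tool [-5.2 -1.6 -1.7] T tool [ 0.175  0.411 -0.167]
```

>>> send_rows(
  increments=[
    {"x": 0,"y": 0,"z": 0,"rx": -3,"ry": 0,"rz": 0,"gripper": 0.01},
    {"x": 0,"y": 0,"z": 0,"rx": -3,"ry": 0,"rz": 0,"gripper": 0.01},
    {"x": 0,"y": 0,"z": 0,"rx": -3,"ry": 0,"rz": 0,"gripper": 0.01},
    {"x": 0,"y": 0,"z": 0,"rx": -3,"ry": 0,"rz": 0,"gripper": 0.01},
  ],
)

```text
clock: 18.73
tcp_pos: [0.4992, 0.2155, 0.1958]
orientation: [-0.168, 1.564, 0.166]
ft_force: [-2.4, -2.7, 4.2]
opening: 0.0228
```

```bash
python3 q.py
```

```text
t 18.73 tcp [0.4992 0.2155 0.1958] yaw 102.2 tilt [ 0.001 -0.001 -1.   ] j [ 11.6  16.5  93.3  -0.1  70.1 -90.5] F [-2.4 -2.7  4.2] T [-0.3   0.46 -0.16] op 0.0228
F tool [-4.2 -2.1 -2.9] T tool [ 0.162  0.512 -0.201]
```

>>> send_rows(
  increments=[
    {"x": 0,"y": -0.0003,"z": 0,"rx": -3,"ry": 0,"rz": 0,"gripper": 0.01},
    {"x": 0,"y": 0,"z": 0,"rx": -3,"ry": 0,"rz": 0,"gripper": 0.01},
    {"x": 0,"y": 0,"z": 0,"rx": -3,"ry": 0,"rz": 0,"gripper": 0.01},
    {"x": 0,"y": 0,"z": 0,"rx": -3,"ry": 0,"rz": 0,"gripper": 0.01},
  ],
)

```text
clock: 19.07
tcp_pos: [0.4993, 0.2152, 0.1958]
orientation: [-0.332, 1.545, 0.33]
ft_force: [-2.7, -1.8, 4.5]
opening: 0.0231
```

```bash
python3 q.py
```

```text
t 19.07 tcp [0.4993 0.2152 0.1958] yaw 114.2 tilt [ 0.001 -0.001 -1.   ] j [ 1.160e+01  1.650e+01  9.330e+01 -1.000e-01  7.010e+01 -1.025e+02] F [-2.7 -1.8  4.5] T [-0.3   0.48 -0.18] op 0.0231
F tool [-4.5 -0.5 -3.2] T tool [ 0.18   0.561 -0.073]
```

>>> send_rows(
  increments=[
    {"x": 0,"y": 0,"z": 0,"rx": -3,"ry": 0,"rz": 0,"gripper": 0.01},
    {"x": 0,"y": 0,"z": 0,"rx": -3,"ry": 0,"rz": 0,"gripper": 0.01},
    {"x": 0,"y": 0,"z": 0,"rx": -3,"ry": 0,"rz": 0,"gripper": 0.01},
    {"x": 0,"y": 0,"z": 0,"rx": -3,"ry": 0,"rz": 0,"gripper": 0.01},
  ],
)

```text
clock: 19.4
tcp_pos: [0.4994, 0.215, 0.1958]
orientation: [-0.496, 1.513, 0.493]
ft_force: [-1.3, -2.7, 3.9]
opening: 0.0227
```

```bash
python3 q.py
```

```text
t 19.4 tcp [0.4994 0.215  0.1958] yaw 126.2 tilt [ 0.001 -0.001 -1.   ] j [ 1.160e+01  1.650e+01  9.330e+01 -1.000e-01  7.010e+01 -1.145e+02] F [-1.3 -2.7  3.9] T [-0.39  0.39 -0.21] op 0.0227
F tool [-3.9 -1.4 -2.6] T tool [ 0.205  0.546 -0.09 ]
```

>>> send_rows(
  increments=[
    {"x": 0,"y": 0,"z": 0,"rx": -3,"ry": 0,"rz": 0,"gripper": 0.01},
    {"x": 0,"y": 0,"z": 0,"rx": -3,"ry": 0,"rz": 0,"gripper": 0.01},
    {"x": 0,"y": 0,"z": 0,"rx": -3,"ry": 0,"rz": 0,"gripper": 0.01},
    {"x": 0,"y": 0,"z": 0,"rx": -3,"ry": 0,"rz": 0,"gripper": 0.01},
  ],
)

```text
clock: 19.73
tcp_pos: [0.4997, 0.2147, 0.1958]
orientation: [-0.658, 1.469, 0.655]
ft_force: [-1.1, -3.8, 3.4]
opening: 0.0231
```

```bash
python3 q.py
```

```text
t 19.73 tcp [0.4997 0.2147 0.1958] yaw 138.2 tilt [ 0.002 -0.002 -1.   ] j [ 1.160e+01  1.650e+01  9.330e+01 -1.000e-01  7.010e+01 -1.265e+02] F [-1.1 -3.8  3.4] T [-0.59  0.09 -0.34] op 0.0231
F tool [-3.4 -1.8 -3.6] T tool [ 0.335  0.495 -0.326]
```

>>> send_rows(
  force=45,
  increments=[
    {"x": 0,"y": 0,"z": 0,"rx": 0,"ry": 0,"rz": 0,"gripper": 0.01},
    {"x": 0,"y": 0,"z": 0,"rx": -1,"ry": 0,"rz": 0,"gripper": 0.01},
    {"x": 0,"y": 0,"z": 0,"rx": -1,"ry": 0,"rz": 0,"gripper": 0.01},
    {"x": 0,"y": 0,"z": 0,"rx": 0,"ry": 0,"rz": 0,"gripper": 0.01},
  ],
)

```text
clock: 20.07
tcp_pos: [0.4997, 0.2147, 0.1959]
orientation: [-0.683, 1.461, 0.679]
ft_force: [-1.8, -4.3, 6.8]
opening: 0.0223
```

```bash
python3 q.py
```

```text
t 20.07 tcp [0.4997 0.2147 0.1959] yaw 140.0 tilt [ 0.002 -0.002 -1.   ] j [ 1.160e+01  1.650e+01  9.330e+01 -1.000e-01  7.010e+01 -1.283e+02] F [-1.8 -4.3  6.8] T [-0.77  0.21 -0.34] op 0.0223
F tool [-6.8 -1.4 -4.5] T tool [ 0.34   0.726 -0.339]
```

>>> send_rows(
  force=60,
  increments=[
    {"x": 0,"y": 0,"z": 0,"rx": 0,"ry": 0,"rz": 0,"gripper": 0.01},
    {"x": 0,"y": 0,"z": 0,"rx": -1,"ry": 0,"rz": 0,"gripper": 0.01},
    {"x": 0,"y": 0,"z": 0,"rx": -1,"ry": 0,"rz": 0,"gripper": 0.01},
    {"x": 0,"y": 0,"z": 0,"rx": 0,"ry": 0,"rz": 0,"gripper": 0.01},
  ],
)

```text
clock: 20.4
tcp_pos: [0.4998, 0.2146, 0.1959]
orientation: [-0.71, 1.452, 0.705]
ft_force: [-2.1, -3.5, 6.7]
opening: 0.0222
```

```bash
python3 q.py
```

```text
t 20.4 tcp [0.4998 0.2146 0.1959] yaw 142.0 tilt [ 0.002 -0.002 -1.   ] j [ 1.160e+01  1.650e+01  9.330e+01 -1.000e-01  7.010e+01 -1.303e+02] F [-2.1 -3.5  6.7] T [-0.92  0.19 -0.49] op 0.0222
F tool [-6.7 -0.5 -4.1] T tool [ 0.485  0.84  -0.413]
```

The torque rises with the grip (0.34 to 0.49), so the left handle is hard on its stop. I'll relax, release, lift and look.

>>> send_rows(
  force=30,
  increments=[
    {"x": 0,"y": 0,"z": 0,"rx": 1,"ry": 0,"rz": 0,"gripper": 0.01},
    {"x": 0,"y": 0,"z": 0,"rx": 0,"ry": 0,"rz": 0,"gripper": 0.06},
    {"x": 0,"y": 0,"z": 0,"rx": 0,"ry": 0,"rz": 0,"gripper": 0.06},
    {"x": 0,"y": 0,"z": 0,"rx": 0,"ry": 0,"rz": 0,"gripper": 0.06},
    {"x": -0.03,"y": 0,"z": 0,"rx": 0,"ry": 0,"rz": 0,"gripper": 0.06},
    {"x": -0.04,"y": 0,"z": 0,"rx": 0,"ry": 0,"rz": 0,"gripper": 0.06},
    {"x": -0.04,"y": 0,"z": 0,"rx": 0,"ry": 0,"rz": 0,"gripper": 0.06},
    {"x": -0.02,"y": 0,"z": 0,"rx": 0,"ry": 0,"rz": 0,"gripper": 0.06},
  ],
)

```text
clock: 21.07
tcp_pos: [0.5005, 0.2165, 0.3293]
orientation: [-0.696, 1.45, 0.694]
ft_force: [0.4, -0.4, 1.0]
opening: 0.0599
```

>>> send_rows(
  increments=[
    {"x": 0,"y": 0,"z": 0,"rx": 0,"ry": 0,"rz": 0,"gripper": 0.06},
    {"x": 0,"y": 0,"z": 0,"rx": 0,"ry": 0,"rz": 0,"gripper": 0.06},
  ],
)

```text
clock: 21.23
tcp_pos: [0.4998, 0.2163, 0.3256]
orientation: [-0.696, 1.453, 0.695]
ft_force: [-0.7, -0.6, -0.7]
opening: 0.06
```

```bash
python3 q.py; python3 - <<'E'
from bench import r
import cv2,numpy as np
a=r.snapshot("wrist")["pixels"][:,:,::-1];b=r.snapshot("side")["pixels"][:,:,::-1]
cv2.imwrite("pics/w7.png",cv2.resize(np.hstack([a,b]),(800,300),interpolation=cv2.INTER_AREA))
E
```

```text
t 21.23 tcp [0.4998 0.2163 0.3256] yaw 141.1 tilt [ 0.003  0.001 -1.   ] j [  11.7   11.9   81.1    0.    86.9 -129.4] F [-0.7 -0.6 -0.7] T [-0.05  0.01  0.01] op 0.06
F tool [ 0.7  0.1 -0.9] T tool [-0.007  0.047 -0.019]
```

View pics/w7.png

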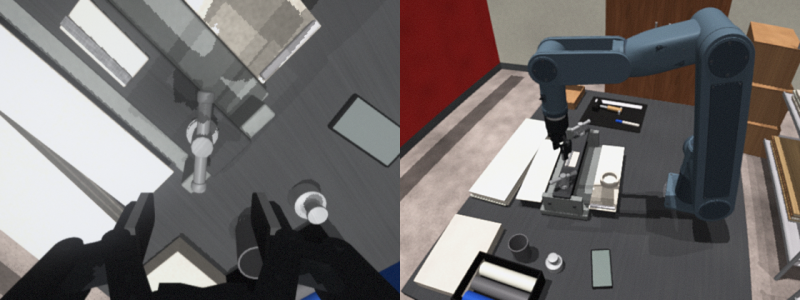

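The left wrist half shows the left handle free, running from (206,97) to (196,185). It lags the jaws by a few degrees, which fits the pads slipping against the stop. In the side half the squeegee, tape roll, cup, weight, phone and mat items are where they were, and the arm is clear.

```bash
python3 -c "
from bench import r
print(r.finish_job())"
```

```text
the job is handed in; nothing more can be done
None
```

I unwound both pressure screws anticlockwise until they stopped, then handed the job in at about 21 s with the gripper open and clear of the machine. I gripped each handle at its hub and turned it with the wrist.

| Handle | Turned | Free torque (N m) | Torque at the stop (N m) |
|---|---|---|---|
| Right | about 186° | 0.13–0.20 at the slow pace (up to 0.30 when turning faster) | 0.32–0.42; regripped, 0.27–0.35 |
| Left | about 230° | 0.14–0.21 at the slow pace | 0.34, then 0.49 with a firmer grip |

- **Right stop:** I released this handle, regripped it and pressed again, and it was blocked a second time. The wrist picture after release showed the bar had lagged the gripper by a few degrees, so the pads slipped rather than the handle moving.
- **Left stop:** I did not regrip this one. The torque rose when I gripped harder, and the picture after release showed the same lag, so I take it as firmly on its stop.
- **Other things:** in the last side picture the loose items looked unmoved. I compared them only by eye, not by measurement.
- **Problems on the way:** the first two move calls were refused because their rows left out some fields, and nothing moved. One camera fix of the left hub was about 4 mm off because the arm was still settling. I used the first two-view fix instead, and the grip confirmed it.

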